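# Line up a printed size series on the inspection board

### The arm

A 6-joint arm with a two-finger parallel gripper is mounted at the origin on the work surface. World frame = base frame: x ahead of the robot, y to its left, z up, the work surface at z = 0. Lengths are in m, angles in degrees, forces in N, time in s.
With the tool pointing down it reaches from about 0.375 to 0.9 m from the base axis. Payload 3.1 kg.
Tool frame: the origin (TCP) lies on the centre line of the jaws, within the pads' length; the fingertips stand 17 mm ahead of it and the grasp point (between the pads) lies 2 mm behind it; z points along the fingers, y is the line along which they close (so a half turn about z gives the same grasp; the last joint's range is limited). The gripper opens to 87 mm and grips with 3 to 60 N. Pads are 19 mm wide; open, the fingers measure 117 mm over their backs; the gripper's body (75 mm by 190 mm) begins 51 mm behind the grasp point.
Start: joints at [52.913, 30.224, 82.088, -0, 67.689, -10.227], TCP at [0.282, 0.558, 0.24] pointing down, gripper open.
Joint ranges: [-176.69, 176.69], [-43.24, 126.21], [12.49, 139.97], [-82, 262], [0, 151.66], [-163.58, 163.58]. Speed limits (degrees/s): [159.86, 159.86, 180, 180, 180, 180].

### API

Orientations are given as a 3x3 rotation matrix whose columns are the frame's x, y, z axes.
In Python, from rig import bot, imaging, finder gives the robot as it stands. The module is installed in compiled form; this text tells all that it offers.
- The arm moves only by the tool play_rows, never from a script. Its argument "motion" is a list that holds one entry, the list of rows, each a list of 6 numbers: the shift along the tool's x, y, z in a scale on which 1.0 is 1 m, then the turn, a rotation vector about the tool's x, y, z in parts of the range, where 1.0 means 45 degrees. In form: [[[dx, dy, dz, wx, wy, wz], ...]]. A call has 1 to 8 rows; each row is the pose to reach, as a shift and turn from the pose commanded when the call began, along the tool's axes at that moment; what a row does not reach only later rows make up. A row lasts 1/12 s, in which the tool goes at most 41.7 mm and 7.16 degrees, less where a joint would pass 70% of its speed; a pose out of reach is approached as far as the arm can. A call with a gripper value outside its range is refused whole. "fingers" is the finger opening in m, from 0 to 0.087, set as the call begins (left out, the last holds). The fingers move at their own pace and stop on an object; the grip force is fixed at half the most. Time passes only in rows, so rows that repeat a pose let the fingers close. It gives the time, the measured TCP pose, the force, the opening and the grip force at its end, in the units of the state.
- bot.read_state(): the state, without advancing time (a new reading comes with each control period).
- imaging.capture(name): name is "side" or "top"; returns a dict with "frame" (384x512x3 uint8, red, green, blue), "camera_matrix" (3x3 intrinsics, pixels), "R" (3x3) and "t" (3): a world point X has camera coordinates R X + t. Camera axes: x right, y down, z forward; pixel columns grow to the right and rows downward; lengths in m; the calibration is good to about 2 mm. A picture is of the moment at which its call begins. There is no depth.
- bot.hand_in(): hands the job in; it is judged then, once.
Trained networks look in the newest picture that a camera, given by its name, has taken for a name from the list of things; names that differ only in an ending like _2 or _b are one class to them, and where a whole thing is asked for, a point or a joint stands for the part that bears it (a point fixed in the world has none). Each returns a list of dicts, best first, with "confidence" (0 to 1); they miss things now and then, are a little off and sometimes report something else, mostly with a low value. They report only what shows in the picture. A call takes as long as a camera call. They do not tell look-alikes from the thing itself.
- finder.recognise(camera, name): "at" ([x, y, z] in m, in world coordinates, good to about 4 mm: the middle of the surface that is visible of it).
- finder.outline_of(camera, name): "pixels" (384x512 bool, what is visible of it).
The state is a dict: "time_s": time; "joint_positions": joint angles; "qvel": joint speeds; "tau": joint torques, N m; "position": TCP position; "tcp_rot": TCP orientation; "force": force on the tool from outside, world axes, zero at the start; "moment": the same for the moment, N m; "opening": opening from 0.0 (shut) to 1.0 (fully open); "grasp_force": force on a finger pad.
Only numpy, scipy, OpenCV 4.12 (cv2) and the standard library are available. Lean on these libraries where they do the work, as an engineer would, in place of code of your own. Each camera call takes 0.05 s, during which the arm holds its last target. There are 200 camera calls.

### The job

Take the four printed vent cowls off the black build plate and stand them upright in order of size on the four marks of the inspection board, one centred on each mark, the smallest next to the upright steel post and the largest at the far end. Do not tip any cowl over, and leave the little two-finned sail print standing where it is on the plate.

Things in the scene. Friction and masses are not known exactly. Their poses are not given: they have to be found in the camera images.
- cowl_a: Smallest of four lavender printed vent cowls of one design: round flared foot 40 mm across, tapering up to a square neck 22 x 22 mm with flat upright sides; total height 60 mm, of which the neck is the top 34 mm; black flue mouth on top. Loose, starts upright on the 3 mm black build plate. Origin: centre of the underside; z up; x and y square to the neck's flats (porthole on -x).
- cowl_b: Second smallest of four lavender printed vent cowls of one design: round flared foot 48 mm across, tapering up to a square neck 27 x 27 mm with flat upright sides; total height 72 mm, of which the neck is the top 34 mm; black flue mouth on top. Loose, starts upright on the 3 mm black build plate. Origin: centre of the underside; z up; x and y square to the neck's flats (porthole on -x).
- cowl_c: Second largest of four lavender printed vent cowls of one design: round flared foot 56 mm across, tapering up to a square neck 32 x 32 mm with flat upright sides; total height 84 mm, of which the neck is the top 34 mm; black flue mouth on top. Loose, starts upright on the 3 mm black build plate. Origin: centre of the underside; z up; x and y square to the neck's flats (porthole on -x).
- cowl_d: Largest of four lavender printed vent cowls of one design: round flared foot 64 mm across, tapering up to a square neck 37 x 37 mm with flat upright sides; total height 96 mm, of which the neck is the top 34 mm; black flue mouth on top. Loose, starts upright on the 3 mm black build plate. Origin: centre of the underside; z up; x and y square to the neck's flats (porthole on -x).
- mark_1: Flat white round mark with a black rim, 70 mm across, no raised edge, painted on the plywood inspection board (12 mm thick, 100 x 460 mm, fixed); number 1 of four in one straight row, 85 mm apart. Origin: centre of the mark, on the board's surface; y runs along the row, from mark 1 towards mark 4, z up.
- mark_2: Flat white round mark with a black rim, 70 mm across, no raised edge, painted on the plywood inspection board (12 mm thick, 100 x 460 mm, fixed); number 2 of four in one straight row, 85 mm apart. Origin: centre of the mark, on the board's surface; y runs along the row, from mark 1 towards mark 4, z up.
- mark_3: Flat white round mark with a black rim, 70 mm across, no raised edge, painted on the plywood inspection board (12 mm thick, 100 x 460 mm, fixed); number 3 of four in one straight row, 85 mm apart. Origin: centre of the mark, on the board's surface; y runs along the row, from mark 1 towards mark 4, z up.
- mark_4: Flat white round mark with a black rim, 70 mm across, no raised edge, painted on the plywood inspection board (12 mm thick, 100 x 460 mm, fixed); number 4 of four in one straight row, 85 mm apart. Origin: centre of the mark, on the board's surface; y runs along the row, from mark 1 towards mark 4, z up.
- post: Upright steel post with black graduations, 60 mm tall on a 50 x 16 mm foot, fixed on one end of the board, 80 mm beyond the last mark there (which end differs from start to start; the other end has only a black rubber bumper 8 mm high). Origin: centre of its underside.
- sail: Delicate lavender print with two thin upright fins, about 52 mm tall on a 40 x 26 mm foot, standing in the middle of the build plate among the cowls. Not to be moved. Origin: centre of its underside.
Not all that is in view belongs to the job. What is shaped like the cowl_d but blue is not meant.

How it is judged (in metres and radians):
At the end, for the whole second after the job is handed in: Each cowl stands upright (within 0.1 rad) and at rest on the board (its underside within 5 mm of the surface), its centre within 15 mm of its mark's centre: smallest on the mark nearest the post, then the second smallest, the second largest, and the largest on the mark farthest from the post (angle between each of cowl_a, cowl_b, cowl_c, cowl_d's own z axis and vertical below 0.1 rad and linear speed of each of cowl_a, cowl_b, cowl_c, cowl_d below 0.02 m/s and ((horizontal distance between post and mark_1 below 0.12 m and horizontal distance between cowl_a and mark_1 below 0.015 m and z of cowl_a in the frame of mark_1 between -0.005 and 0.005 m and horizontal distance between cowl_b and mark_2 below 0.015 m and z of cowl_b in the frame of mark_2 between -0.005 and 0.005 m and horizontal distance between cowl_c and mark_3 below 0.015 m and z of cowl_c in the frame of mark_3 between -0.005 and 0.005 m and horizontal distance between cowl_d and mark_4 below 0.015 m and z of cowl_d in the frame of mark_4 between -0.005 and 0.005 m) or (horizontal distance between post and mark_4 below 0.12 m and horizontal distance between cowl_a and mark_4 below 0.015 m and z of cowl_a in the frame of mark_4 between -0.005 and 0.005 m and horizontal distance between cowl_b and mark_3 below 0.015 m and z of cowl_b in the frame of mark_3 between -0.005 and 0.005 m and horizontal distance between cowl_c and mark_2 below 0.015 m and z of cowl_c in the frame of mark_2 between -0.005 and 0.005 m and horizontal distance between cowl_d and mark_1 below 0.015 m and z of cowl_d in the frame of mark_1 between -0.005 and 0.005 m))); the robot touches nothing.
It fails at once if a cowl is tipped over (more than 0.7 rad) (angle between any of cowl_a, cowl_b, cowl_c, cowl_d's own z axis and vertical above 0.7 rad).
It fails at once if the sail print is moved more than 20 mm or tipped (more than 0.4 rad) (distance of sail from where it was at the start of the episode above 0.02 m or angle between sail's own z axis and vertical above 0.4 rad).
It also fails if it takes over 112 s, if anything falls off the work surface, if the arm or the gripper's body presses on something with over 40 N, if the wrist force passes 120 N, or if a joint passes its speed limit or range.

## Working session

There is one attempt and no reset: what is moved stays moved. The work goes in short steps, Python scripts to look and compute and a tool call to move; the robot and the scene stay as the last step left them, time stands still between calls to the robot, and variables do not carry over. Pictures are saved under pics/ and viewed, at most 14 in all, crops included, and the job is handed in when it is done.

Besides the shell and the picture viewer there is one more tool, called after "Emit:" by a JSON object that holds its "api" and its "payload", one argument or row to a line. play_rows: Moves the arm, as the interface text tells. Its arguments: {"type":"object","properties":{"motion":{"type":"array"},"fingers":{"type":"number"}},"required":["motion"]}

```bash
mkdir -p pics; cat > h.py <<'E'
import numpy as np, cv2
from rig import bot, imaging, finder
def cap(n):
    c=imaging.capture(n); return c
def proj(c,X):
    p=c["camera_matrix"]@(np.array(c["R"])@np.array(X)+np.array(c["t"])); return p[:2]/p[2]
def ray(c,uv,z):
    R=np.array(c["R"]);t=np.array(c["t"]);o=-R.T@t
    d=R.T@np.linalg.solve(np.array(c["camera_matrix"]),[uv[0],uv[1],1]); return o+d*(z-o[2])/d[2]
E
python3 - <<'E'
from h import *
for n in("top","side"):
    c=cap(n); cv2.imwrite(f"pics/{n}0.png",cv2.resize(c["frame"][:,:,::-1],(800,600)))
    print(n,-np.array(c["R"]).T@np.array(c["t"]),np.array(c["R"]).round(2).tolist(),np.array(c["camera_matrix"]).round(0).tolist())
    for k in("cowl_a","mark_1","post","sail"):
        print(k,[(np.round(d["at"],3).tolist(),round(d["confidence"],2),np.round(proj(c,d["at"])).tolist()) for d in finder.recognise(n,k)])
print(bot.read_state())
E
```

```text
top [0.44419912 0.01107704 1.31539686] [[0.01, -1.0, 0.02], [-0.99, -0.01, -0.13], [0.13, -0.02, -0.99]] [[361.0, 0.0, 259.0], [0.0, 361.0, 188.0], [0.0, 0.0, 1.0]]
cowl_a [([0.783, -0.244, 0.065], 0.72, [324.0, 139.0]), ([0.683, -0.014, 0.078], 0.63, [260.0, 165.0]), ([0.601, -0.147, 0.08], 0.54, [298.0, 189.0]), ([0.449, -0.298, 0.058], 0.5, [341.0, 234.0])]
mark_1 [([0.523, 0.345, 0.012], 0.79, [159.0, 211.0]), ([0.492, 0.095, 0.014], 0.77, [229.0, 221.0]), ([0.51, 0.261, 0.013], 0.6, [183.0, 215.0]), ([0.506, 0.182, 0.014], 0.53, [205.0, 216.0])]
post [([0.596, -0.149, 0.078], 0.64, [299.0, 190.0]), ([0.534, 0.42, 0.033], 0.58, [136.0, 207.0])]
sail [([0.524, -0.235, 0.008], 0.53, [320.0, 213.0])]
side [-0.05750111 -0.70101009  0.79304233] [[0.72, -0.69, 0.01], [-0.42, -0.44, -0.79], [0.55, 0.57, -0.61]] [[428.0, 0.0, 266.0], [0.0, 428.0, 198.0], [0.0, 0.0, 1.0]]
cowl_a [([0.446, -0.164, 0.046], 0.92, [261.0, 258.0]), ([0.778, -0.259, 0.052], 0.92, [374.0, 214.0]), ([0.592, -0.164, 0.053], 0.78, [302.0, 228.0]), ([0.687, -0.031, 0.051], 0.78, [290.0, 192.0]), ([0.588, -0.311, 0.0
[... 464 characters left out ...]
,  7.07950274e-04,
        6.76890541e+01, -1.02263341e+01]), 'qvel': array([-0.03055919, -0.05571609,  0.02652891, -0.05272387,  0.00077496,
        0.06607947]), 'tau': array([-6.38447436e-04, -4.39604366e+01, -1.76791012e+01,  6.32732548e-02,
        5.15596604e-02, -4.50639436e-05]), 'position': array([0.28234348, 0.55754152, 0.23953833]), 'tcp_rot': array([[-8.92089662e-01,  4.51858422e-01, -3.39151424e-05],
       [ 4.51858422e-01,  8.92089662e-01, -2.59064536e-05],
       [ 1.85492987e-05, -3.84357222e-05, -9.99999999e-01]]), 'force': array([-0.19458023, -0.96777578, -0.47792597]), 'moment': array([0.00216986, 0.01460652, 0.04096818]), 'grasp_force': 0.0, 'opening': 1.002809571699609}
```

View pics/top0.png

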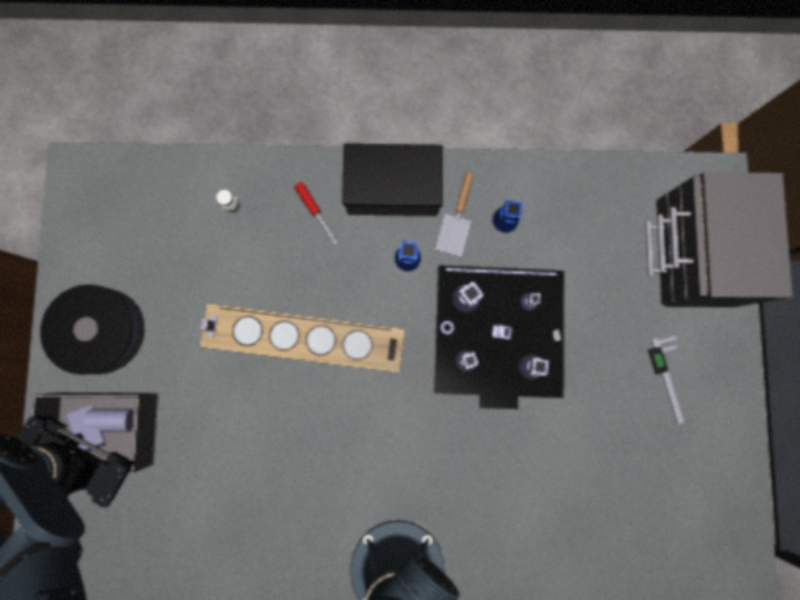

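View pics/side0.png

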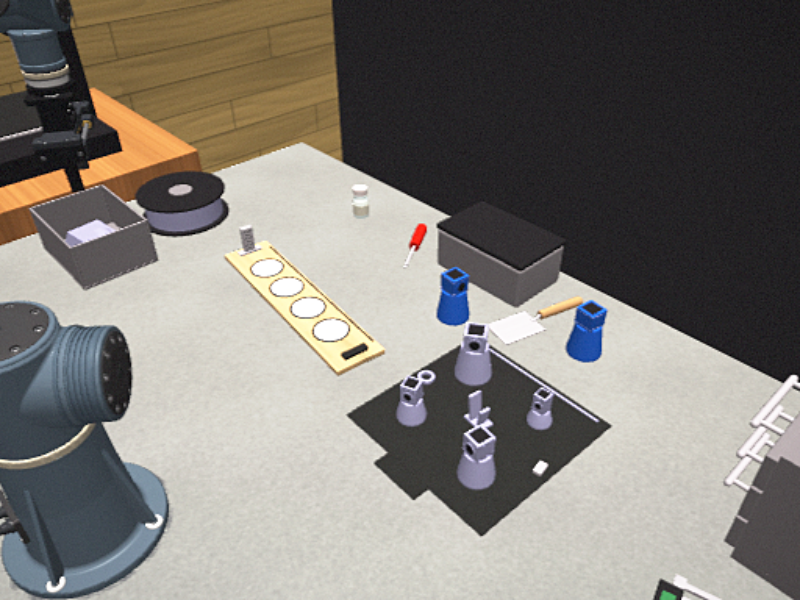

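Cowls in top0.png: d (470,293), c (538,366), b (468,360), a (531,299), with the sail at (501,332). The post is at (210,325), so the smallest goes on the y≈0.345 mark. Look-alikes to reject are the blue cowls at (408,252) and (510,213), and the lavender part in the bin at (100,425). Next I fit the cowl poses with both cameras' outlines.

```bash
cat >> h.py <<'E'
from scipy.optimize import minimize
DIM=dict(a=(.040,.022,.060),b=(.048,.027,.072),c=(.056,.032,.084),d=(.064,.037,.096))
def sq(w,yaw,x,y,z):
    s=w/2*np.array([[1,1],[-1,1],[-1,-1],[1,-1]]);cs,sn=np.cos(yaw),np.sin(yaw)
    s=s@np.array([[cs,sn],[-sn,cs]])+[x,y]; return np.c_[s,np.full(4,z)]
def pj(c,P): 
    p=(np.array(c["camera_matrix"])@(np.array(c["R"])@P.T+np.array(c["t"])[:,None])); return (p[:2]/p[2]).T
S=4
def sil(c,k,x,y,yaw,z0,box):
    D,w,H=DIM[k]; th=np.linspace(0,2*np.pi,32)
    foot=np.c_[x+D/2*np.cos(th),y+D/2*np.sin(th),np.full(32,z0)]
    nb=sq(w,yaw,x,y,z0+H-.034); tp=sq(w,yaw,x,y,z0+H)
    x0,y0,n=box; im=np.zeros((n*S,n*S),np.uint8)
    for P in(np.r_[foot,nb],np.r_[nb,tp]):
        q=((pj(c,P)+.5-[x0,y0])*S*16).astype(np.int32)
        cv2.fillConvexPoly(im,cv2.convexHull(q),1,shift=4)
    return cv2.resize(im.astype(np.float32),(n,n),interpolation=cv2.INTER_AREA)
def lav(f):
    f=f.astype(np.float32); L=f.mean(2); return L
def fit(cs,k,x,y,z0,masks,yaws=None):
    best=None
    boxes=[]
    for c in cs:
        u=proj(c,[x,y,z0+DIM[k][2]/2]); boxes.append((int(u[0])-26,int(u[1])-26,52))
    ms=[m[b[1]:b[1]+52,b[0]:b[0]+52].astype(np.float32) for m,b in zip(masks,boxes)]
    def cost(p): return sum(np.abs(sil(c,k,p[0]/100,p[1]/100,p[2],z0,b)-m).sum() for c,b,m in zip(cs,boxes,ms))
    for yaw in (yaws if yaws is not None else np.radians(np.arange(-40,50,15))):
        r=minimize(cost,[x*100,y*100,yaw],method="Nelder-Mead",options=dict(initial_simplex=[[x*100,y*100,yaw],[x*100+1,y*100,yaw],[x*100,y*100+1,yaw],[x*100,y*100,yaw+.2]],xatol=1e-3,fatol=.05))
        if best is None or r.fun<best[0]: best=(r.fun,r.x[0]/100,r.x[1]/100,r.x[2])
    return best
E
cat > look.py <<'E'
from h import *
cs=[cap("top"),cap("side")]
outs=[[o["pixels"] for o in finder.outline_of(n,"cowl_a") if o["confidence"]>.3] for n in("top","side")]
print([len(o) for o in outs])
g=dict(a=(.597,-.30),b=(.445,-.165),c=(.44,-.308),d=(.592,-.157))
vis=[c["frame"][:,:,::-1].copy() for c in cs]
Z=4
big=[cv2.resize(v,None,fx=Z,fy=Z,interpolation=cv2.INTER_CUBIC) for v in vis]
for k,(x,y) in g.items():
    use,ms=[],[]
    for i,c in enumerate(cs):
        u=proj(c,[x,y,.003+DIM[k][2]*.55])
        if not outs[i]: continue
        d=[np.hypot(*(np.argwhere(m).mean(0)[::-1]-u)) for m in outs[i]]
        j=int(np.argmin(d))
        if d[j]<9: use.append(c);ms.append(outs[i][j]);
        print(k,"top side".split()[i],round(d[j],1),outs[i][j].sum())
    if not use: continue
    b=fit(use,k,x,y,.003,ms); print(k,np.round(b[:3],4),round(np.degrees(b[3])%90,1))
    for i,c in enumerate(cs):
        for z in(.003+DIM[k][2],.003+DIM[k][2]-.034):
            cv2.polylines(big[i],[((pj(c,sq(DIM[k][1],b[3],b[1],b[2],z))+.5)*Z).astype(np.int32)],True,(0,255,0),1)
        th=np.linspace(0,6.28,32);D=DIM[k][0]/2
        cv2.polylines(big[i],[((pj(c,np.c_[b[1]+D*np.cos(th),b[2]+D*np.sin(th),th*0+.003])+.5)*Z).astype(np.int32)],True,(0,0,255),1)
def crop(i,x0,x1,y0,y1): return big[i][y0*Z:y1*Z,x0*Z:x1*Z]
cv2.imwrite("pics/topc.png",cv2.resize(crop(0,275,365,165,260),None,fx=1.5,fy=1.5))
cv2.imwrite("pics/sidec.png",crop(1,220,400,190,330))
for i,n in enumerate(("top","side")):
    for o in finder.outline_of(n,"mark_1"):
        m=o["pixels"].astype(np.uint8); e=cv2.fitEllipse(max(cv2.findContours(m,0,2)[0],key=len)); print(n,ray(cs[i],e[0],.012).round(4),np.round(o["confidence"],2))
E
python3 look.py
```

```text
[6, 5]
a top 0.7 83
a side 3.4 301
a [72.3125  0.6011 -0.3033] 17.2
b top 5.3 113
b side 3.0 518
b [61.4375  0.4599 -0.1551] 3.3
c top 2.5 206
c side 51.9 301
c [24.3125  0.4466 -0.308 ] 88.3
d top 2.5 259
d side 3.2 765
d [80.5625  0.6049 -0.156 ] 27.5
top [0.5222 0.3484 0.012 ] 0.81
top [0.5025 0.1798 0.012 ] 0.76
top [0.5119 0.2638 0.012 ] 0.69
top [0.4922 0.0957 0.012 ] 0.53
side [0.5054 0.181  0.012 ] 0.78
side [0.5151 0.2658 0.012 ] 0.72
side [0.5239 0.3519 0.012 ] 0.67
side [0.4945 0.0969 0.012 ] 0.66
```

View pics/topc.png

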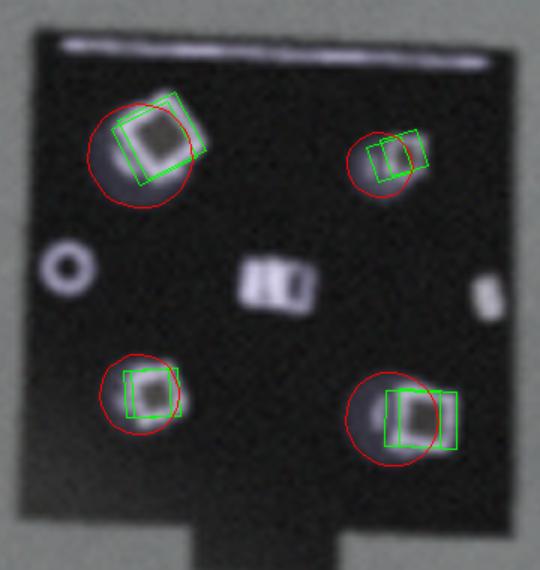

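View pics/sidec.png

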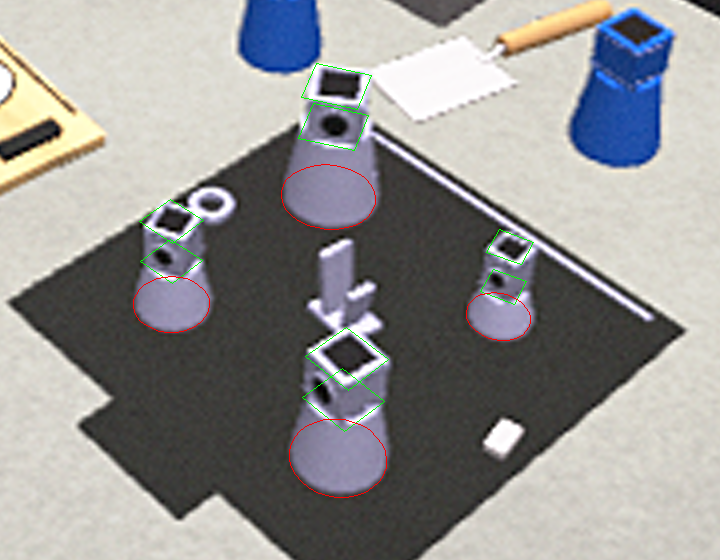

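The side crop shows the rims sharply: a (512,247), b (172,220), c (347,357), d (338,85). That confirms the lavender choice by size and colour. The silhouette masks were partial, so I'll rectify the white rim onto its plane and fit squares there instead.

```bash
cat > rim.py <<'E'
from h import *
G=dict(a=(.601,-.303),b=(.452,-.16),c=(.445,-.308),d=(.6,-.156))
Q=0.00025;N=320
def rect(c,x,y,z):
    s=N*Q/2; W=np.array([[x-s,y-s,z],[x+s,y-s,z],[x+s,y+s,z],[x-s,y+s,z]])
    H=cv2.getPerspectiveTransform(pj(c,W).astype(np.float32),np.float32([[0,0],[N,0],[N,N],[0,N]]))
    return cv2.warpPerspective(c["frame"],H,(N,N),flags=cv2.INTER_CUBIC)
def fitrim(im,k,mode):
    # template: bright annulus square (outer w) with dark inside ; score = mean(annulus)-mean(inside)-mean(just outside)
    w=DIM[k][1]/Q; L=im.astype(np.float32).mean(2); L=cv2.GaussianBlur(L,(0,0),3)
    best=(-1e9,)
    yy,xx=np.mgrid[0:N,0:N]
    t=.14*w
    r=int(.75*w)|1
    for a in np.arange(-45,45,3):
        X,Y=np.meshgrid(np.arange(-r,r+1),np.arange(-r,r+1)); th=np.radians(a)
        m=np.maximum(abs(X*np.cos(th)+Y*np.sin(th)),abs(-X*np.sin(th)+Y*np.cos(th)))
        K=np.zeros(m.shape,np.float32); A=(m<w/2)&(m>=w/2-t);B=m<w/2-t-.04*w;C=(m>=w/2+1)&(m<w/2+.08*w)
        K[A]=1/A.sum();K[B]=-.6/B.sum();K[C]=-.4/C.sum()
        R=cv2.filter2D(L,-1,K,borderType=cv2.BORDER_REPLICATE); _,v,_,p=cv2.minMaxLoc(R)
        if v>best[0]: best=(v,p,a)
    return best
tiles=[]
for n in("side","top"):
    c=cap(n); row=[]
    for k,(x,y) in G.items():
        z=.003+DIM[k][2]; im=rect(c,x,y,z); v,p,a=fitrim(im,k,n)
        X=x+(p[0]-N/2)*Q; Y=y+(p[1]-N/2)*Q
        print(n,k,round(X,4),round(Y,4),"yaw",a,round(v,1))
        q=cv2.boxPoints(((float(p[0]),float(p[1])),(DIM[k][1]/Q,)*2,float(a)))
        o=im[:,:,::-1].copy(); cv2.polylines(o,[q.astype(np.int32)],True,(0,255,0),1); row.append(cv2.resize(o,(200,200)))
    tiles.append(np.hstack(row))
cv2.imwrite("pics/rims.png",np.vstack(tiles))
E
python3 rim.py
```

```text
side a 0.6008 -0.3047 yaw 3 114.1
side b 0.4607 -0.1557 yaw 21 127.1
side c 0.4487 -0.307 yaw -9 147.2
side d 0.6075 -0.1557 yaw 36 122.5
top a 0.5988 -0.304 yaw 0 27.0
top b 0.4587 -0.1552 yaw 21 46.8
top c 0.4465 -0.3063 yaw -9 57.4
top d 0.6048 -0.1557 yaw 36 70.1
```

View pics/rims.png

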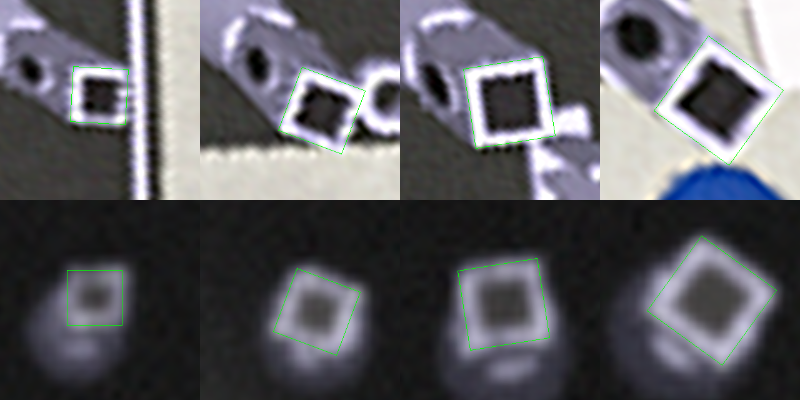

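The overlays match the rims. Averaged poses: a (.600,-.304, 3°), b (.460,-.1555, 21°), c (.4475,-.3067, -9°), d (.606,-.1557, 36°). I'll write a small target-to-row helper and start with d.

```bash
cat > tgt.py <<'E'
import sys
from h import *
s=bot.read_state(); R=s["tcp_rot"]; p=s["position"]
for a in sys.argv[1:]:
    x,y,z,phi=map(float,a.split(","))
    cur=np.degrees(np.arctan2(R[1,1],R[0,1])); d=(phi-cur+180)%360-180
    print(a,"row",(R.T@(np.array([x,y,z])-p)).round(4).tolist(),"turn z",round(-d,2),"rows",round(np.linalg.norm(np.array([x,y,z])-p)/.0417,1))
print("t",round(s["time_s"],2),p.round(4),"phi",round(cur,1),"tilt",R[2].round(3),"F",s["force"].round(1),"open",round(s["opening"]*87,1),"g",round(s["grasp_force"],1),"j",s["joint_positions"].round(0))
E
python3 tgt.py .606,-.1557,.24,36
```

```text
.606,-.1557,.24,36 row [-0.611, -0.4901, -0.0004] turn z 27.14 rows 18.8
t 0.9 [0.2824 0.5576 0.2396] phi 63.1 tilt [-0.  0. -1.] F [ 0.1  0.4 -0. ] open 86.7 g 0.0 j [ 53.  30.  82.  -0.  68. -10.]
```

The rows are not in the units I measure in: turns go in shares of 45 degrees. I convert before sending: 27.14 degrees / 45 = 0.6031.

Emit:
{"api": "play_rows", "payload": {
  "motion": [
    [[-0.611, -0.49, 0, 0, 0, 0.6031], [-0.611, -0.49, 0, 0, 0, 0.6031], [-0.611, -0.49, 0, 0, 0, 0.6031], [-0.611, -0.49, 0, 0, 0, 0.6031], [-0.611, -0.49, 0, 0, 0, 0.6031], [-0.611, -0.49, 0, 0, 0, 0.6031], [-0.611, -0.49, 0, 0, 0, 0.6031], [-0.611, -0.49, 0, 0, 0, 0.6031]]
  ]
}}

```text
time_s: 1.57
position: [0.4207, 0.2523, 0.2399]
tcp_rot: [[-0.588, 0.809, 0.001], [0.809, 0.588, 0.0], [-0.0, 0.001, -1.0]]
force: [0.3, 0.7, -0.2]
opening: 0.996
grasp_force: 0.0
```

```bash
python3 tgt.py .606,-.1557,.24,36
```

```text
.606,-.1557,.24,36 row [-0.4389, -0.09, -0.0001] turn z 0.02 rows 10.7
t 1.57 [0.4207 0.2523 0.2399] phi 36.0 tilt [-0.     0.001 -1.   ] F [ 0.3  0.7 -0.2] open 86.6 g 0.0 j [ 18.  20. 101.  -0.  59. -18.]
```

Emit:
{"api": "play_rows", "payload": {
  "motion": [
    [[-0.439, -0.09, 0, 0, 0, 0], [-0.439, -0.09, 0, 0, 0, 0], [-0.439, -0.09, 0, 0, 0, 0], [-0.439, -0.09, 0, 0, 0, 0], [-0.439, -0.09, 0, 0, 0, 0], [-0.439, -0.09, 0, 0, 0, 0], [-0.439, -0.09, 0, 0, 0, 0], [-0.439, -0.09, 0, 0, 0, 0]]
  ]
}}

```text
time_s: 2.23
position: [0.5584, -0.0517, 0.2398]
tcp_rot: [[-0.587, 0.809, 0.0], [0.809, 0.587, 0.0], [-0.0, 0.0, -1.0]]
force: [2.0, 1.0, -0.6]
opening: 1.0
grasp_force: 0.0
```

```bash
python3 tgt.py .606,-.1557,.12,36
```

```text
.606,-.1557,.12,36 row [-0.1121, -0.0227, 0.1198] turn z -0.03 rows 4.0
t 2.23 [ 0.5584 -0.0517  0.2398] phi 36.0 tilt [-0.  0. -1.] F [ 2.   1.  -0.6] open 87.0 g 0.0 j [-17.  25.  91.   0.  63. -53.]
```

Emit:
{"api": "play_rows", "payload": {
  "motion": [
    [[-0.056, -0.0115, 0, 0, 0, 0], [-0.112, -0.0227, 0, 0, 0, 0], [-0.112, -0.0227, 0.04, 0, 0, 0], [-0.112, -0.0227, 0.08, 0, 0, 0], [-0.112, -0.0227, 0.11, 0, 0, 0], [-0.112, -0.0227, 0.115, 0, 0, 0], [-0.112, -0.0227, 0.115, 0, 0, 0], [-0.112, -0.0227, 0.115, 0, 0, 0]]
  ]
}}

```text
time_s: 2.9
position: [0.6061, -0.1534, 0.1256]
tcp_rot: [[-0.588, 0.809, 0.001], [0.809, 0.588, -0.001], [-0.001, 0.001, -1.0]]
force: [0.3, 0.1, 0.9]
opening: 0.998
grasp_force: 0.0
```

```bash
python3 tgt.py .606,-.1557,.088,36
```

```text
.606,-.1557,.088,36 row [-0.0018, -0.0014, 0.0376] turn z 0.03 rows 0.9
t 2.9 [ 0.6061 -0.1534  0.1256] phi 36.0 tilt [-0.001  0.001 -1.   ] F [0.3 0.1 0.9] open 86.8 g 0.0 j [-24.  38.  88.   0.  54. -60.]
```

Emit:
{"api": "play_rows", "payload": {
  "motion": [
    [[-0.0015, -0.001, 0.02, 0, 0, 0], [-0.0015, -0.001, 0.0375, 0, 0, 0], [-0.0015, -0.001, 0.0375, 0, 0, 0], [-0.0015, -0.001, 0.0375, 0, 0, 0]]
  ]
}}

```text
time_s: 3.23
position: [0.6065, -0.1551, 0.0891]
tcp_rot: [[-0.589, 0.808, 0.002], [0.808, 0.589, -0.001], [-0.002, 0.001, -1.0]]
force: [0.8, -0.4, 0.0]
opening: 1.0
grasp_force: 0.0
```

Emit:
{"api": "play_rows", "payload": {
  "motion": [
    [[0, 0, 0, 0, 0, 0], [0, 0, 0, 0, 0, 0], [0, 0, 0, 0, 0, 0], [0, 0, 0, 0, 0, 0], [0, 0, 0, 0, 0, 0], [0, 0, 0, 0, 0, 0], [0, 0, 0, 0, 0, 0], [0, 0, 0, 0, 0, 0]]
  ],
  "fingers": 0.0
}}

```text
time_s: 3.9
position: [0.6054, -0.1553, 0.087]
tcp_rot: [[-0.588, 0.809, -0.0], [0.809, 0.588, 0.0], [0.0, -0.0, -1.0]]
force: [-0.1, -0.3, -0.7]
opening: 0.479
grasp_force: 0.0
```

Emit:
{"api": "play_rows", "payload": {
  "motion": [
    [[0, 0, 0, 0, 0, 0], [0, 0, 0, 0, 0, 0], [0, 0, 0, 0, 0, 0], [0, 0, 0, 0, 0, 0], [0, 0, 0, 0, 0, 0]]
  ]
}}

```text
time_s: 4.32
position: [0.6053, -0.1552, 0.0869]
tcp_rot: [[-0.588, 0.809, -0.0], [0.809, 0.588, 0.0], [0.0, -0.0, -1.0]]
force: [-0.9, 0.0, -1.1]
opening: 0.42
grasp_force: 30.0
```

Emit:
{"api": "play_rows", "payload": {
  "motion": [
    [[0, 0, -0.02, 0, 0, 0], [0, 0, -0.05, 0, 0, 0], [0, 0, -0.09, 0, 0, 0], [0, 0, -0.13, 0, 0, 0], [0, 0, -0.15, 0, 0, 0], [0, 0, -0.15, 0, 0, 0]]
  ]
}}

```text
time_s: 4.82
position: [0.6086, -0.1565, 0.2433]
tcp_rot: [[-0.588, 0.809, 0.011], [0.809, 0.588, -0.005], [-0.011, 0.006, -1.0]]
force: [0.8, -0.1, -1.4]
opening: 0.42
grasp_force: 30.0
```

```bash
python3 tgt.py .4935,.0963,.24,36
```

```text
.4935,.0963,.24,36 row [0.2722, 0.0555, 0.0007] turn z 0.01 rows 6.7
t 4.82 [ 0.6086 -0.1565  0.2433] phi 36.0 tilt [-0.011  0.006 -1.   ] F [ 0.8 -0.1 -1.4] open 36.6 g 30.0 j [-25.  30.  82.   0.  67. -61.]
```

Emit:
{"api": "play_rows", "payload": {
  "motion": [
    [[0.03, 0.006, 0, 0, 0, 0], [0.07, 0.0143, 0, 0, 0, 0], [0.11, 0.0224, 0, 0, 0, 0], [0.15, 0.0306, 0, 0, 0, 0], [0.19, 0.0387, 0, 0, 0, 0], [0.225, 0.046, 0, 0, 0, 0], [0.255, 0.052, 0, 0, 0, 0], [0.2722, 0.0555, 0, 0, 0, 0]]
  ]
}}

```text
time_s: 5.48
position: [0.4868, 0.1005, 0.2357]
tcp_rot: [[-0.589, 0.808, -0.005], [0.808, 0.589, 0.001], [0.004, -0.003, -1.0]]
force: [0.5, 0.4, -1.0]
opening: 0.424
grasp_force: 30.0
```

```bash
python3 tgt.py .4935,.0963,.096,36
```

```text
.4935,.0963,.096,36 row [-0.0078, 0.0034, 0.1397] turn z 0.12 rows 3.4
t 5.48 [0.4868 0.1005 0.2357] phi 36.1 tilt [ 0.004 -0.003 -1.   ] F [ 0.5  0.4 -1. ] open 36.9 g 30.0 j [ -1.  21. 100.   0.  59. -37.]
```

Emit:
{"api": "play_rows", "payload": {
  "motion": [
    [[0, 0, 0.02, 0, 0, 0], [0, 0, 0.055, 0, 0, 0], [0, 0, 0.09, 0, 0, 0], [0, 0, 0.11, 0, 0, 0], [0, 0, 0.12, 0, 0, 0], [0, 0, 0.12, 0, 0, 0], [0, 0, 0.12, 0, 0, 0], [0, 0, 0.12, 0, 0, 0]]
  ]
}}

```text
time_s: 6.15
position: [0.4913, 0.0975, 0.1179]
tcp_rot: [[-0.588, 0.809, 0.002], [0.809, 0.588, -0.0], [-0.001, 0.002, -1.0]]
force: [0.5, -0.1, -0.3]
opening: 0.419
grasp_force: 30.0
```

```bash
python3 tgt.py .4935,.0963,.096,36
```

```text
.4935,.0963,.096,36 row [-0.0023, 0.001, 0.0219] turn z -0.01 rows 0.5
t 6.15 [0.4913 0.0975 0.1179] phi 36.0 tilt [-0.001  0.002 -1.   ] F [ 0.5 -0.1 -0.3] open 36.5 g 30.0 j [ -2.  32. 106.   0.  42. -38.]
```

Emit:
{"api": "play_rows", "payload": {
  "motion": [
    [[-0.0023, 0.001, 0.006, 0, 0, 0], [-0.0023, 0.001, 0.012, 0, 0, 0], [-0.0023, 0.001, 0.018, 0, 0, 0], [-0.0023, 0.001, 0.0215, 0, 0, 0], [-0.0023, 0.001, 0.0215, 0, 0, 0], [-0.0023, 0.001, 0.0215, 0, 0, 0], [-0.0023, 0.001, 0.0215, 0, 0, 0]]
  ]
}}

```text
time_s: 6.73
position: [0.4924, 0.0962, 0.0956]
tcp_rot: [[-0.588, 0.809, -0.0], [0.809, 0.588, -0.0], [-0.0, -0.0, -1.0]]
force: [-0.5, -1.0, 2.2]
opening: 0.421
grasp_force: 30.0
```

Emit:
{"api": "play_rows", "payload": {
  "motion": [
    [[0, 0, 0, 0, 0, 0], [0, 0, 0, 0, 0, 0], [0, 0, 0, 0, 0, 0], [0, 0, 0, 0, 0, 0]]
  ],
  "fingers": 0.06
}}

```text
time_s: 7.07
position: [0.4925, 0.0964, 0.0955]
tcp_rot: [[-0.588, 0.809, 0.0], [0.809, 0.588, 0.0], [0.0, 0.0, -1.0]]
force: [0.4, 0.2, 0.3]
opening: 0.633
grasp_force: 0.0
```

```bash
python3 tgt.py .4935,.0963,.2,36
```

```text
.4935,.0963,.2,36 row [-0.0006, 0.0007, -0.1045] turn z -0.0 rows 2.5
t 7.07 [0.4925 0.0964 0.0955] phi 36.0 tilt [ 0.  0. -1.] F [0.4 0.2 0.3] open 55.1 g 0.0 j [ -2.  34. 107.   0.  39. -38.]
```

Converted, 15 degrees / 45 = 0.3333.

Emit:
{"api": "play_rows", "payload": {
  "motion": [
    [[0, 0, -0.03, 0, 0, 0], [0, 0, -0.07, 0, 0, 0], [0, 0, -0.11, 0, 0, 0], [-0.02, -0.019, -0.125, 0, 0, 0.1111], [-0.048, -0.0453, -0.125, 0, 0, 0.2222], [-0.076, -0.0718, -0.125, 0, 0, 0.3333], [-0.104, -0.098, -0.125, 0, 0, 0.3333], [-0.132, -0.1246, -0.125, 0, 0, 0.3333]]
  ],
  "fingers": 0.087
}}

```text
time_s: 7.73
position: [0.4689, -0.085, 0.2209]
tcp_rot: [[-0.359, 0.933, 0.001], [0.933, 0.359, -0.0], [-0.001, 0.001, -1.0]]
force: [0.4, -0.3, -0.4]
opening: 0.994
grasp_force: 0.0
```

```bash
python3 tgt.py .4597,-.1555,.1,21
```

```text
.4597,-.1555,.1,21 row [-0.0624, -0.0339, 0.1209] turn z 0.04 rows 3.4
t 7.73 [ 0.4689 -0.085   0.2209] phi 21.0 tilt [-0.001  0.001 -1.   ] F [ 0.4 -0.3 -0.4] open 86.5 g 0.0 j [-24.  20. 104.   0.  55. -45.]
```

Emit:
{"api": "play_rows", "payload": {
  "motion": [
    [[-0.035, -0.019, 0, 0, 0, 0], [-0.0624, -0.0339, 0.02, 0, 0, 0], [-0.0624, -0.0339, 0.06, 0, 0, 0], [-0.0624, -0.0339, 0.095, 0, 0, 0], [-0.0624, -0.0339, 0.115, 0, 0, 0], [-0.0624, -0.0339, 0.121, 0, 0, 0], [-0.0624, -0.0339, 0.121, 0, 0, 0], [-0.0624, -0.0339, 0.121, 0, 0, 0]]
  ]
}}

```text
time_s: 8.4
position: [0.4605, -0.1542, 0.1]
tcp_rot: [[-0.359, 0.933, 0.001], [0.933, 0.359, -0.0], [-0.001, 0.0, -1.0]]
force: [-0.3, -0.2, 1.2]
opening: 0.997
grasp_force: 0.0
```

```bash
python3 tgt.py .4597,-.1555,.064,21
```

```text
.4597,-.1555,.064,21 row [-0.0009, -0.0012, 0.036] turn z 0.01 rows 0.9
t 8.4 [ 0.4605 -0.1542  0.1   ] phi 21.0 tilt [-0.001  0.    -1.   ] F [-0.3 -0.2  1.2] open 86.8 g 0.0 j [-32.  33. 109.   0.  38. -53.]
```

Emit:
{"api": "play_rows", "payload": {
  "motion": [
    [[-0.001, -0.001, 0.018, 0, 0, 0], [-0.001, -0.001, 0.033, 0, 0, 0], [-0.001, -0.001, 0.036, 0, 0, 0], [-0.001, -0.001, 0.036, 0, 0, 0], [-0.001, -0.001, 0.036, 0, 0, 0], [-0.001, -0.001, 0.036, 0, 0, 0], [-0.001, -0.001, 0.036, 0, 0, 0], [-0.001, -0.001, 0.036, 0, 0, 0]]
  ],
  "fingers": 0.0
}}

```text
time_s: 9.07
position: [0.4599, -0.1556, 0.0643]
tcp_rot: [[-0.359, 0.934, 0.001], [0.934, 0.359, -0.001], [-0.001, 0.001, -1.0]]
force: [-0.6, -0.1, 0.7]
opening: 0.478
grasp_force: 0.0
```

Emit:
{"api": "play_rows", "payload": {
  "motion": [
    [[0, 0, 0, 0, 0, 0], [0, 0, 0, 0, 0, 0], [0, 0, 0, 0, 0, 0], [0, 0, 0, 0, 0, 0], [0, 0, 0, 0, 0, 0], [0, 0, 0, 0, 0, 0], [0, 0, 0, 0, 0, 0], [0, 0, 0, 0, 0, 0]]
  ]
}}

```text
time_s: 9.73
position: [0.4595, -0.1555, 0.0637]
tcp_rot: [[-0.358, 0.934, 0.0], [0.934, 0.358, -0.0], [-0.0, 0.0, -1.0]]
force: [-2.0, 0.0, 4.2]
opening: 0.306
grasp_force: 30.0
```

Emit:
{"api": "play_rows", "payload": {
  "motion": [
    [[0, 0, -0.02, 0, 0, 0], [0, 0, -0.05, 0, 0, 0], [0, 0, -0.09, 0, 0, 0], [0, 0, -0.13, 0, 0, 0], [0, 0, -0.16, 0, 0, 0], [0, 0, -0.166, 0, 0, 0], [0, 0, -0.166, 0, 0, 0]]
  ]
}}

```text
time_s: 10.32
position: [0.4606, -0.156, 0.2315]
tcp_rot: [[-0.358, 0.934, 0.005], [0.934, 0.358, -0.003], [-0.004, 0.003, -1.0]]
force: [-0.1, -0.1, -0.9]
opening: 0.308
grasp_force: 30.0
```

```bash
python3 tgt.py .513,.265,.23,21
```

```text
.513,.265,.23,21 row [0.3742, 0.1999, 0.0006] turn z 0.0 rows 10.2
t 10.32 [ 0.4606 -0.156   0.2315] phi 21.0 tilt [-0.004  0.003 -1.   ] F [-0.1 -0.1 -0.9] open 26.8 g 30.0 j [-32.  20. 102.   0.  57. -53.]
```

Emit:
{"api": "play_rows", "payload": {
  "motion": [
    [[0.02, 0.0107, 0, 0, 0, 0], [0.053, 0.0283, 0, 0, 0, 0], [0.088, 0.047, 0, 0, 0, 0], [0.124, 0.0662, 0, 0, 0, 0], [0.16, 0.0855, 0, 0, 0, 0], [0.196, 0.1047, 0, 0, 0, 0], [0.232, 0.1239, 0, 0, 0, 0], [0.264, 0.141, 0, 0, 0, 0]]
  ]
}}

```text
time_s: 10.98
position: [0.4947, 0.1439, 0.2268]
tcp_rot: [[-0.359, 0.933, -0.005], [0.933, 0.359, -0.0], [0.002, -0.005, -1.0]]
force: [0.5, 0.9, -0.7]
opening: 0.31
grasp_force: 30.0
```

Emit:
{"api": "play_rows", "payload": {
  "motion": [
    [[0.03, 0.016, 0, 0, 0, 0], [0.06, 0.032, 0, 0, 0, 0], [0.085, 0.045, 0, 0, 0, 0], [0.1, 0.0535, 0, 0, 0, 0], [0.11, 0.0589, 0.02, 0, 0, 0], [0.11, 0.0589, 0.055, 0, 0, 0], [0.11, 0.0589, 0.09, 0, 0, 0], [0.11, 0.0589, 0.12, 0, 0, 0]]
  ]
}}

```text
time_s: 11.65
position: [0.5093, 0.2651, 0.105]
tcp_rot: [[-0.359, 0.933, -0.006], [0.933, 0.359, -0.002], [0.0, -0.006, -1.0]]
force: [0.0, 0.1, -0.6]
opening: 0.308
grasp_force: 30.0
```

```bash
python3 tgt.py .513,.265,.073,21
```

```text
.513,.265,.073,21 row [-0.0014, 0.0036, 0.032] turn z 0.05 rows 0.8
t 11.65 [0.5093 0.2651 0.105 ] phi 21.1 tilt [ 0.    -0.006 -1.   ] F [ 0.   0.1 -0.6] open 26.8 g 30.0 j [16. 37. 96. -0. 48. -5.]
```

Emit:
{"api": "play_rows", "payload": {
  "motion": [
    [[0, 0, 0.01, 0, 0, 0], [0, 0, 0.018, 0, 0, 0], [0, 0, 0.02, 0, 0, 0], [0, 0, 0.02, 0, 0, 0]]
  ]
}}

```text
time_s: 11.98
position: [0.5123, 0.2653, 0.0894]
tcp_rot: [[-0.358, 0.934, -0.0], [0.934, 0.358, -0.0], [0.0, -0.0, -1.0]]
force: [-0.3, 0.4, 0.7]
opening: 0.307
grasp_force: 30.0
```

```bash
python3 tgt.py .513,.265,.073,21
```

```text
.513,.265,.073,21 row [-0.0006, 0.0006, 0.0164] turn z -0.01 rows 0.4
t 11.98 [0.5123 0.2653 0.0894] phi 21.0 tilt [ 0. -0. -1.] F [-0.3  0.4  0.7] open 26.8 g 30.0 j [16. 39. 96.  0. 46. -5.]
```

Emit:
{"api": "play_rows", "payload": {
  "motion": [
    [[0, 0, 0.006, 0, 0, 0], [0, 0, 0.012, 0, 0, 0], [0, 0, 0.016, 0, 0, 0], [0, 0, 0.0165, 0, 0, 0], [0, 0, 0.0165, 0, 0, 0], [0, 0, 0.0165, 0, 0, 0]]
  ]
}}

```text
time_s: 12.48
position: [0.5122, 0.2654, 0.0733]
tcp_rot: [[-0.358, 0.934, 0.001], [0.934, 0.358, 0.0], [-0.0, 0.001, -1.0]]
force: [-0.1, -0.1, 0.4]
opening: 0.308
grasp_force: 30.0
```

Emit:
{"api": "play_rows", "payload": {
  "motion": [
    [[0, 0, 0, 0, 0, 0], [0, 0, 0, 0, 0, 0], [0, 0, 0, 0, 0, 0], [0, 0, 0, 0, 0, 0]]
  ],
  "fingers": 0.05
}}

```text
time_s: 12.82
position: [0.5121, 0.2654, 0.0732]
tcp_rot: [[-0.358, 0.934, 0.0], [0.934, 0.358, 0.0], [-0.0, 0.0, -1.0]]
force: [-0.4, 0.7, -0.2]
opening: 0.517
grasp_force: 0.0
```

Converted, 18 degrees / 45 = 0.4.

Emit:
{"api": "play_rows", "payload": {
  "motion": [
    [[0, 0, -0.03, 0, 0, 0], [0, 0, -0.07, 0, 0, 0], [0, 0, -0.11, 0, 0, 0], [0, 0, -0.14, 0, 0, 0], [0, 0, -0.15, 0, 0, 0.1111], [0, 0, -0.15, 0, 0, 0.2222], [0, 0, -0.15, 0, 0, 0.3333], [0, 0, -0.15, 0, 0, 0.4]]
  ]
}}

```text
time_s: 13.48
position: [0.512, 0.2654, 0.2238]
tcp_rot: [[-0.049, 0.999, 0.001], [0.999, 0.049, 0.0], [0.0, 0.001, -1.0]]
force: [0.7, 0.6, 1.0]
opening: 0.572
grasp_force: 0.0
```

```bash
python3 tgt.py .5998,-.3043,.22,3
```

```text
.5998,-.3043,.22,3 row [-0.5733, 0.06, 0.0037] turn z -0.22 rows 13.8
t 13.48 [0.512  0.2654 0.2238] phi 2.8 tilt [ 0.     0.001 -1.   ] F [0.7 0.6 1. ] open 49.8 g 0.0 j [16. 28. 90.  0. 62. 14.]
```

Emit:
{"api": "play_rows", "payload": {
  "motion": [
    [[-0.04, 0.0042, 0, 0, 0, 0], [-0.08, 0.0084, 0, 0, 0, 0], [-0.12, 0.0126, 0, 0, 0, 0], [-0.16, 0.0167, 0, 0, 0, 0], [-0.2, 0.0209, 0, 0, 0, 0], [-0.24, 0.0251, 0, 0, 0, 0], [-0.28, 0.0293, 0, 0, 0, 0], [-0.32, 0.0335, 0, 0, 0, 0]]
  ],
  "fingers": 0.06
}}

```text
time_s: 14.15
position: [0.562, -0.0543, 0.2232]
tcp_rot: [[-0.052, 0.999, 0.0], [0.999, 0.052, 0.0], [0.0, 0.0, -1.0]]
force: [-0.2, -0.2, 0.7]
opening: 0.691
grasp_force: 0.0
```

Emit:
{"api": "play_rows", "payload": {
  "motion": [
    [[-0.04, 0.0042, 0, 0, 0, 0], [-0.08, 0.0084, 0, 0, 0, 0], [-0.12, 0.0126, 0, 0, 0, 0], [-0.16, 0.0167, 0, 0, 0, 0], [-0.2, 0.0209, 0, 0, 0, 0], [-0.235, 0.0246, 0, 0, 0, 0], [-0.2533, 0.0265, 0, 0, 0, 0], [-0.2533, 0.0265, 0.02, 0, 0, 0]]
  ]
}}

```text
time_s: 14.82
position: [0.6047, -0.3114, 0.2069]
tcp_rot: [[-0.048, 0.999, 0.009], [0.999, 0.048, -0.009], [-0.009, 0.009, -1.0]]
force: [-0.0, -0.5, 0.6]
opening: 0.69
grasp_force: 0.0
```

```bash
python3 tgt.py .5998,-.3043,.088,3
```

```text
.5998,-.3043,.088,3 row [0.0084, -0.0057, 0.1188] turn z -0.26 rows 2.9
t 14.82 [ 0.6047 -0.3114  0.2069] phi 2.7 tilt [-0.009  0.009 -1.   ] F [-0.  -0.5  0.6] open 60.1 g 0.0 j [-37.  36.  76.  -0.  67. -39.]
```

Emit:
{"api": "play_rows", "payload": {
  "motion": [
    [[0, 0, 0.02, 0, 0, 0], [0, 0, 0.05, 0, 0, 0], [0, 0, 0.08, 0, 0, 0], [0, 0, 0.1, 0, 0, 0], [0, 0, 0.11, 0, 0, 0], [0, 0, 0.11, 0, 0, 0], [0, 0, 0.11, 0, 0, 0]]
  ]
}}

```text
time_s: 15.4
position: [0.6021, -0.3041, 0.0932]
tcp_rot: [[-0.052, 0.999, 0.0], [0.999, 0.052, -0.0], [-0.0, 0.0, -1.0]]
force: [-0.3, 0.9, -0.4]
opening: 0.689
grasp_force: 0.0
```

```bash
python3 tgt.py .5998,-.3043,.052,3
```

```text
.5998,-.3043,.052,3 row [-0.0001, -0.0023, 0.0412] turn z 0.0 rows 1.0
t 15.4 [ 0.6021 -0.3041  0.0932] phi 3.0 tilt [-0.  0. -1.] F [-0.3  0.9 -0.4] open 59.9 g 0.0 j [-36.  44.  81.   0.  55. -39.]
```

Emit:
{"api": "play_rows", "payload": {
  "motion": [
    [[0, -0.0015, 0.015, 0, 0, 0], [0, -0.002, 0.03, 0, 0, 0], [0, -0.002, 0.041, 0, 0, 0], [0, -0.002, 0.041, 0, 0, 0], [0, -0.002, 0.041, 0, 0, 0]]
  ]
}}

```text
time_s: 15.82
position: [0.6003, -0.3043, 0.0527]
tcp_rot: [[-0.052, 0.999, 0.001], [0.999, 0.052, -0.0], [-0.0, 0.001, -1.0]]
force: [0.7, -0.9, -0.5]
opening: 0.691
grasp_force: 0.0
```

Emit:
{"api": "play_rows", "payload": {
  "motion": [
    [[0, 0, 0, 0, 0, 0], [0, 0, 0, 0, 0, 0], [0, 0, 0, 0, 0, 0], [0, 0, 0, 0, 0, 0], [0, 0, 0, 0, 0, 0], [0, 0, 0, 0, 0, 0], [0, 0, 0, 0, 0, 0], [0, 0, 0, 0, 0, 0]]
  ],
  "fingers": 0.0
}}

```text
time_s: 16.48
position: [0.5998, -0.3041, 0.0521]
tcp_rot: [[-0.052, 0.999, -0.0], [0.999, 0.052, 0.0], [0.0, -0.0, -1.0]]
force: [0.0, -0.3, 1.3]
opening: 0.254
grasp_force: 30.0
```

Emit:
{"api": "play_rows", "payload": {
  "motion": [
    [[0, 0, -0.02, 0, 0, 0], [0, 0, -0.05, 0, 0, 0], [0, 0, -0.09, 0, 0, 0], [0, 0, -0.13, 0, 0, 0], [0, 0, -0.155, 0, 0, 0], [0, 0, -0.165, 0, 0, 0], [0, 0, -0.165, 0, 0, 0]]
  ]
}}

```text
time_s: 17.07
position: [0.6013, -0.305, 0.2202]
tcp_rot: [[-0.052, 0.999, 0.005], [0.999, 0.052, -0.004], [-0.004, 0.005, -1.0]]
force: [-0.2, -0.7, -0.5]
opening: 0.25
grasp_force: 30.0
```

```bash
python3 tgt.py .523,.35,.217,3
```

```text
.523,.35,.217,3 row [0.6582, -0.0439, 0.0004] turn z 0.0 rows 15.8
t 17.07 [ 0.6013 -0.305   0.2202] phi 3.0 tilt [-0.004  0.005 -1.   ] F [-0.2 -0.7 -0.5] open 21.7 g 30.0 j [-36.  35.  76.   0.  69. -39.]
```

Emit:
{"api": "play_rows", "payload": {
  "motion": [
    [[0.02, -0.0013, 0, 0, 0, 0], [0.055, -0.0036, 0, 0, 0, 0], [0.095, -0.0062, 0, 0, 0, 0], [0.135, -0.0088, 0, 0, 0, 0], [0.175, -0.0114, 0, 0, 0, 0], [0.215, -0.014, 0, 0, 0, 0], [0.255, -0.0166, 0, 0, 0, 0], [0.295, -0.0192, 0, 0, 0, 0]]
  ]
}}

```text
time_s: 17.73
position: [0.563, -0.0084, 0.2141]
tcp_rot: [[-0.052, 0.999, -0.006], [0.999, 0.052, 0.001], [0.002, -0.005, -1.0]]
force: [-0.5, 0.1, -0.8]
opening: 0.245
grasp_force: 30.0
```

Emit:
{"api": "play_rows", "payload": {
  "motion": [
    [[0.04, -0.0026, 0, 0, 0, 0], [0.08, -0.0052, 0, 0, 0, 0], [0.12, -0.0078, 0, 0, 0, 0], [0.16, -0.0104, 0, 0, 0, 0], [0.2, -0.013, 0, 0, 0, 0], [0.24, -0.0156, 0, 0, 0, 0], [0.28, -0.0182, 0, 0, 0, 0], [0.31, -0.0201, 0, 0, 0, 0]]
  ]
}}

```text
time_s: 18.4
position: [0.5264, 0.3006, 0.2139]
tcp_rot: [[-0.054, 0.999, -0.005], [0.999, 0.054, -0.001], [-0.001, -0.006, -1.0]]
force: [0.3, -0.1, -0.5]
opening: 0.252
grasp_force: 30.0
```

Emit:
{"api": "play_rows", "payload": {
  "motion": [
    [[0.025, -0.0016, 0, 0, 0, 0], [0.042, -0.0027, 0, 0, 0, 0], [0.0525, -0.0034, 0.015, 0, 0, 0], [0.0525, -0.0034, 0.045, 0, 0, 0], [0.0525, -0.0034, 0.075, 0, 0, 0], [0.0525, -0.0034, 0.1, 0, 0, 0], [0.0525, -0.0034, 0.115, 0, 0, 0], [0.0525, -0.0034, 0.115, 0, 0, 0]]
  ]
}}

```text
time_s: 19.07
position: [0.5181, 0.3481, 0.0952]
tcp_rot: [[-0.052, 0.999, -0.013], [0.999, 0.052, -0.006], [-0.005, -0.013, -1.0]]
force: [-0.8, -0.5, 0.2]
opening: 0.245
grasp_force: 30.0
```

Emit:
{"api": "play_rows", "payload": {
  "motion": [
    [[0, 0, 0.01, 0, 0, 0], [0, 0, 0.02, 0, 0, 0], [0, 0, 0.02, 0, 0, 0], [0, 0, 0.02, 0, 0, 0]]
  ]
}}

```text
time_s: 19.4
position: [0.5227, 0.3501, 0.0818]
tcp_rot: [[-0.052, 0.999, -0.001], [0.999, 0.052, -0.0], [-0.0, -0.001, -1.0]]
force: [1.2, -0.4, -0.5]
opening: 0.251
grasp_force: 30.0
```

```bash
python3 tgt.py .523,.35,.061,3
```

```text
.523,.35,.061,3 row [-0.0001, 0.0003, 0.0208] turn z -0.0 rows 0.5
t 19.4 [0.5227 0.3501 0.0818] phi 3.0 tilt [-0.    -0.001 -1.   ] F [ 1.2 -0.4 -0.5] open 21.8 g 30.0 j [24. 42. 88. -0. 50. 21.]
```

Emit:
{"api": "play_rows", "payload": {
  "motion": [
    [[0, 0, 0.008, 0, 0, 0], [0, 0, 0.014, 0, 0, 0], [0, 0, 0.019, 0, 0, 0], [0, 0, 0.0208, 0, 0, 0], [0, 0, 0.0208, 0, 0, 0], [0, 0, 0.0208, 0, 0, 0]]
  ]
}}

```text
time_s: 19.9
position: [0.5229, 0.3503, 0.0613]
tcp_rot: [[-0.052, 0.999, 0.0], [0.999, 0.052, 0.0], [0.0, 0.0, -1.0]]
force: [-0.6, 0.3, -0.0]
opening: 0.25
grasp_force: 30.0
```

Emit:
{"api": "play_rows", "payload": {
  "motion": [
    [[0, 0, 0, 0, 0, 0], [0, 0, 0, 0, 0, 0], [0, 0, 0, 0, 0, 0], [0, 0, 0, 0, 0, 0]]
  ],
  "fingers": 0.05
}}

```text
time_s: 20.23
position: [0.5229, 0.3503, 0.0613]
tcp_rot: [[-0.052, 0.999, 0.0], [0.999, 0.052, 0.0], [0.0, 0.0, -1.0]]
force: [-0.2, -0.2, 0.1]
opening: 0.471
grasp_force: 0.0
```

Converted, 12 degrees / 45 = 0.2667.

Emit:
{"api": "play_rows", "payload": {
  "motion": [
    [[0, 0, -0.03, 0, 0, 0], [0, 0, -0.07, 0, 0, 0], [0, 0, -0.11, 0, 0, 0], [0, 0, -0.145, 0, 0, 0], [0, 0, -0.16, 0, 0, 0.1111], [0, 0, -0.16, 0, 0, 0.2222], [0, 0, -0.16, 0, 0, 0.2667], [0, 0, -0.16, 0, 0, 0.2667]]
  ]
}}

```text
time_s: 20.9
position: [0.5229, 0.3503, 0.2221]
tcp_rot: [[0.157, 0.988, 0.001], [0.988, -0.157, 0.0], [0.001, 0.001, -1.0]]
force: [-1.2, 0.3, 0.1]
opening: 0.58
grasp_force: 0.0
```

```bash
python3 tgt.py .4476,-.3067,.22,-9
```

```text
.4476,-.3067,.22,-9 row [-0.6607, 0.0287, 0.0017] turn z -0.03 rows 15.9
t 20.9 [0.5229 0.3503 0.2221] phi -9.0 tilt [ 0.001  0.001 -1.   ] F [-1.2  0.3  0.1] open 50.4 g 0.0 j [24. 32. 83. -0. 66. 33.]
```

Emit:
{"api": "play_rows", "payload": {
  "motion": [
    [[-0.04, 0.0017, 0, 0, 0, 0], [-0.08, 0.0035, 0, 0, 0, 0], [-0.12, 0.0052, 0, 0, 0, 0], [-0.16, 0.007, 0, 0, 0, 0], [-0.2, 0.0087, 0, 0, 0, 0], [-0.24, 0.0104, 0, 0, 0, 0], [-0.28, 0.0122, 0, 0, 0, 0], [-0.32, 0.0139, 0, 0, 0, 0]]
  ],
  "fingers": 0.07
}}

```text
time_s: 21.57
position: [0.4858, 0.0304, 0.2211]
tcp_rot: [[0.155, 0.988, -0.0], [0.988, -0.155, 0.0], [-0.0, -0.0, -1.0]]
force: [1.2, -0.2, -1.1]
opening: 0.803
grasp_force: 0.0
```

Emit:
{"api": "play_rows", "payload": {
  "motion": [
    [[-0.04, 0.0017, 0, 0, 0, 0], [-0.08, 0.0035, 0, 0, 0, 0], [-0.12, 0.0052, 0, 0, 0, 0], [-0.16, 0.007, 0, 0, 0, 0], [-0.2, 0.0087, 0, 0, 0, 0], [-0.24, 0.0104, 0, 0, 0, 0], [-0.28, 0.0122, 0, 0, 0, 0], [-0.31, 0.0135, 0, 0, 0, 0]]
  ]
}}

```text
time_s: 22.23
position: [0.4508, -0.2796, 0.2211]
tcp_rot: [[0.157, 0.988, 0.0], [0.988, -0.157, -0.001], [-0.001, 0.001, -1.0]]
force: [1.6, 0.9, -0.3]
opening: 0.804
grasp_force: 0.0
```

Emit:
{"api": "play_rows", "payload": {
  "motion": [
    [[-0.02, 0.0009, 0, 0, 0, 0], [-0.0307, 0.0013, 0, 0, 0, 0], [-0.0307, 0.0013, 0, 0, 0, 0], [-0.0307, 0.0013, 0.03, 0, 0, 0], [-0.0307, 0.0013, 0.07, 0, 0, 0], [-0.0307, 0.0013, 0.1, 0, 0, 0], [-0.0307, 0.0013, 0.108, 0, 0, 0], [-0.0307, 0.0013, 0.108, 0, 0, 0]]
  ]
}}

```text
time_s: 22.9
position: [0.4466, -0.3038, 0.1111]
tcp_rot: [[0.155, 0.988, -0.005], [0.988, -0.155, 0.005], [0.004, -0.005, -1.0]]
force: [-0.6, -0.1, 0.6]
opening: 0.804
grasp_force: 0.0
```

```bash
python3 tgt.py .4476,-.3067,.076,-9
```

```text
.4476,-.3067,.076,-9 row [-0.0029, 0.0016, 0.0351] turn z 0.1 rows 0.8
t 22.9 [ 0.4466 -0.3038  0.1111] phi -8.9 tilt [ 0.004 -0.005 -1.   ] F [-0.6 -0.1  0.6] open 70.0 g 0.0 j [-46.  35. 100.   0.  45. -37.]
```

Let it settle with a short hold, then descend.

Emit:
{"api": "play_rows", "payload": {
  "motion": [
    [[0, 0, 0, 0, 0, 0], [0, 0, 0, 0, 0, 0], [0, 0, 0, 0, 0, 0]]
  ]
}}

```text
time_s: 23.15
position: [0.4491, -0.3074, 0.1152]
tcp_rot: [[0.156, 0.988, 0.003], [0.988, -0.156, -0.003], [-0.002, 0.003, -1.0]]
force: [-0.4, -0.4, 0.3]
opening: 0.803
grasp_force: 0.0
```

```bash
python3 tgt.py .4476,-.3067,.076,-9
```

```text
.4476,-.3067,.076,-9 row [0.0006, -0.0017, 0.0392] turn z 0.04 rows 0.9
t 23.15 [ 0.4491 -0.3074  0.1152] phi -9.0 tilt [-0.002  0.003 -1.   ] F [-0.4 -0.4  0.3] open 69.9 g 0.0 j [-46.  34. 100.   0.  45. -37.]
```

Emit:
{"api": "play_rows", "payload": {
  "motion": [
    [[0, 0, 0.018, 0, 0, 0], [0, 0, 0.034, 0, 0, 0], [0, 0, 0.038, 0, 0, 0], [0, 0, 0.038, 0, 0, 0], [0, 0, 0.038, 0, 0, 0]]
  ]
}}

```text
time_s: 23.57
position: [0.4483, -0.3072, 0.0762]
tcp_rot: [[0.156, 0.988, 0.001], [0.988, -0.156, -0.001], [-0.001, 0.001, -1.0]]
force: [0.3, -1.0, -0.0]
opening: 0.807
grasp_force: 0.0
```

Emit:
{"api": "play_rows", "payload": {
  "motion": [
    [[0, 0, 0, 0, 0, 0], [0, 0, 0, 0, 0, 0], [0, 0, 0, 0, 0, 0], [0, 0, 0, 0, 0, 0], [0, 0, 0, 0, 0, 0], [0, 0, 0, 0, 0, 0], [0, 0, 0, 0, 0, 0], [0, 0, 0, 0, 0, 0]]
  ],
  "fingers": 0.0
}}

```text
time_s: 24.23
position: [0.4477, -0.3067, 0.0752]
tcp_rot: [[0.156, 0.988, -0.0], [0.988, -0.156, 0.0], [0.0, -0.0, -1.0]]
force: [-1.2, -0.2, 0.0]
opening: 0.366
grasp_force: 30.0
```

Emit:
{"api": "play_rows", "payload": {
  "motion": [
    [[0, 0, -0.02, 0, 0, 0], [0, 0, -0.05, 0, 0, 0], [0, 0, -0.09, 0, 0, 0], [0, 0, -0.125, 0, 0, 0], [0, 0, -0.15, 0, 0, 0], [0, 0, -0.155, 0, 0, 0], [0, 0, -0.155, 0, 0, 0], [0, 0, -0.155, 0, 0, 0]]
  ]
}}

```text
time_s: 24.9
position: [0.4473, -0.3062, 0.2294]
tcp_rot: [[0.156, 0.988, -0.001], [0.988, -0.156, 0.001], [0.001, -0.001, -1.0]]
force: [0.3, -0.2, -1.4]
opening: 0.368
grasp_force: 30.0
```

Emit:
{"api": "play_rows", "payload": {
  "motion": [
    [[0.02, -0.0008, 0, 0, 0, 0], [0.05, -0.0021, 0, 0, 0, 0], [0.085, -0.0036, 0, 0, 0, 0], [0.12, -0.0051, 0, 0, 0, 0], [0.155, -0.0065, 0, 0, 0, 0], [0.19, -0.008, 0, 0, 0, 0], [0.225, -0.0095, 0, 0, 0, 0], [0.26, -0.011, 0, 0, 0, 0]]
  ]
}}

```text
time_s: 25.57
position: [0.476, -0.0462, 0.2278]
tcp_rot: [[0.157, 0.988, -0.005], [0.988, -0.157, 0.002], [0.001, -0.005, -1.0]]
force: [0.6, -0.1, -1.4]
opening: 0.359
grasp_force: 30.0
```

Emit:
{"api": "play_rows", "payload": {
  "motion": [
    [[0.035, -0.0015, 0, 0, 0, 0], [0.07, -0.003, 0, 0, 0, 0], [0.105, -0.0044, 0, 0, 0, 0], [0.14, -0.0059, 0, 0, 0, 0], [0.17, -0.0072, 0, 0, 0, 0], [0.195, -0.0082, 0, 0, 0, 0], [0.215, -0.0091, 0, 0, 0, 0], [0.225, -0.0095, 0, 0, 0, 0]]
  ]
}}

```text
time_s: 26.23
position: [0.502, 0.1776, 0.2277]
tcp_rot: [[0.154, 0.988, -0.005], [0.988, -0.154, -0.0], [-0.001, -0.005, -1.0]]
force: [0.1, 0.2, -0.4]
opening: 0.364
grasp_force: 30.0
```

```bash
python3 tgt.py .5037,.1804,.0842,-9
```

```text
.5037,.1804,.0842,-9 row [0.0031, 0.0019, 0.1435] turn z 0.14 rows 3.4
t 26.23 [0.502  0.1776 0.2277] phi -8.9 tilt [-0.001 -0.005 -1.   ] F [ 0.1  0.2 -0.4] open 31.7 g 30.0 j [ 7. 24. 96.  0. 60. 16.]
```

Emit:
{"api": "play_rows", "payload": {
  "motion": [
    [[0.005, 0, 0, 0, 0, 0], [0.005, 0, 0, 0, 0, 0], [0.005, 0, 0.03, 0, 0, 0], [0.005, 0, 0.07, 0, 0, 0], [0.005, 0, 0.105, 0, 0, 0], [0.005, 0, 0.125, 0, 0, 0], [0.005, 0, 0.125, 0, 0, 0], [0.005, 0, 0.125, 0, 0, 0]]
  ]
}}

```text
time_s: 26.9
position: [0.5035, 0.179, 0.1042]
tcp_rot: [[0.158, 0.987, -0.004], [0.987, -0.158, -0.001], [-0.001, -0.003, -1.0]]
force: [0.1, -0.2, -1.2]
opening: 0.367
grasp_force: 30.0
```

Emit:
{"api": "play_rows", "payload": {
  "motion": [
    [[0, 0, 0, 0, 0, 0], [0, 0, 0, 0, 0, 0], [0, 0, 0, 0, 0, 0]]
  ]
}}

```text
time_s: 27.15
position: [0.5056, 0.1803, 0.107]
tcp_rot: [[0.157, 0.988, 0.004], [0.988, -0.157, 0.0], [0.001, 0.004, -1.0]]
force: [1.0, 0.7, -1.0]
opening: 0.368
grasp_force: 30.0
```

```bash
python3 tgt.py .5037,.1804,.0842,-9
```

```text
.5037,.1804,.0842,-9 row [-0.0003, -0.0019, 0.0228] turn z -0.01 rows 0.5
t 27.15 [0.5056 0.1803 0.107 ] phi -9.0 tilt [ 0.001  0.004 -1.   ] F [ 1.   0.7 -1. ] open 32.0 g 30.0 j [  8.  35. 101.  -0.  44.  17.]
```

Emit:
{"api": "play_rows", "payload": {
  "motion": [
    [[0, 0, 0.006, 0, 0, 0], [0, 0, 0.012, 0, 0, 0], [0, 0, 0.018, 0, 0, 0], [0, 0, 0.021, 0, 0, 0], [0, 0, 0.021, 0, 0, 0], [0, 0, 0.021, 0, 0, 0], [0, 0, 0.021, 0, 0, 0]]
  ]
}}

```text
time_s: 27.73
position: [0.5041, 0.1804, 0.0839]
tcp_rot: [[0.156, 0.988, -0.0], [0.988, -0.156, -0.0], [-0.0, -0.0, -1.0]]
force: [-0.1, 0.0, -0.6]
opening: 0.365
grasp_force: 30.0
```

```bash
python3 tgt.py .5037,.1804,.0842,-9
```

```text
.5037,.1804,.0842,-9 row [-0.0001, -0.0004, -0.0003] turn z 0.01 rows 0.0
t 27.73 [0.5041 0.1804 0.0839] phi -9.0 tilt [-0. -0. -1.] F [-0.1  0.  -0.6] open 31.8 g 30.0 j [  8.  37. 102.  -0.  41.  17.]
```

Emit:
{"api": "play_rows", "payload": {
  "motion": [
    [[0, 0, 0, 0, 0, 0], [0, 0, 0, 0, 0, 0], [0, 0, 0, 0, 0, 0], [0, 0, 0, 0, 0, 0]]
  ],
  "fingers": 0.055
}}

```text
time_s: 28.07
position: [0.5044, 0.1804, 0.0843]
tcp_rot: [[0.156, 0.988, 0.0], [0.988, -0.156, 0.0], [0.0, 0.0, -1.0]]
force: [-0.2, -0.0, -0.1]
opening: 0.575
grasp_force: 0.0
```

Emit:
{"api": "play_rows", "payload": {
  "motion": [
    [[0, 0, -0.03, 0, 0, 0], [0, 0, -0.07, 0, 0, 0], [0, 0, -0.11, 0, 0, 0], [0, 0, -0.15, 0, 0, 0], [-0.04, 0, -0.16, 0, 0, 0], [-0.08, 0, -0.16, 0, 0, 0], [-0.12, 0, -0.16, 0, 0, 0], [-0.16, 0, -0.16, 0, 0, 0]]
  ]
}}

```text
time_s: 28.73
position: [0.4788, 0.0212, 0.245]
tcp_rot: [[0.155, 0.988, 0.002], [0.988, -0.155, -0.0], [-0.0, 0.002, -1.0]]
force: [1.4, -1.0, -0.7]
opening: 0.635
grasp_force: 0.0
```

Emit:
{"api": "play_rows", "payload": {
  "motion": [
    [[-0.04, 0, 0, 0, 0, 0], [-0.08, 0, 0, 0, 0, 0], [-0.12, 0, 0, 0, 0, 0], [-0.16, 0, 0, 0, 0, 0], [-0.2, 0, 0, 0, 0, 0], [-0.2, 0, 0, 0, 0, 0], [-0.2, 0, 0, 0, 0, 0]]
  ]
}}

```text
time_s: 29.32
position: [0.4476, -0.1773, 0.2443]
tcp_rot: [[0.161, 0.987, 0.0], [0.987, -0.161, -0.0], [-0.0, 0.0, -1.0]]
force: [-0.6, 0.2, 0.1]
opening: 0.632
grasp_force: 0.0
```

```bash
sed -e 's/^G=.*/G=dict(a=(.523,.35),b=(.513,.265),c=(.504,.1804),d=(.4935,.0963))/' -e 's/z=.003+/z=.012+/' -e 's/rims.png/rims2.png/' rim.py > rim2.py; python3 rim2.py
python3 - <<'E'
from h import *
c=cap("side"); cv2.imwrite("pics/side2.png",cv2.resize(c["frame"][:,:,::-1],(800,600)))
print([(np.round(d["at"],3),round(d["confidence"],2)) for d in finder.recognise("side","sail")])
E
```

```text
side a 0.5258 0.3517 yaw 3 91.3
side b 0.514 0.266 yaw 21 99.5
side c 0.5068 0.1809 yaw -6 115.1
side d 0.4945 0.096 yaw 36 126.1
top a 0.5222 0.3507 yaw -3 30.6
top b 0.5112 0.266 yaw 18 44.1
top c 0.504 0.1809 yaw -9 49.3
top d 0.4918 0.0955 yaw 36 60.9
[(array([ 0.522, -0.226,  0.024]), 0.59)]
```

View pics/side2.png

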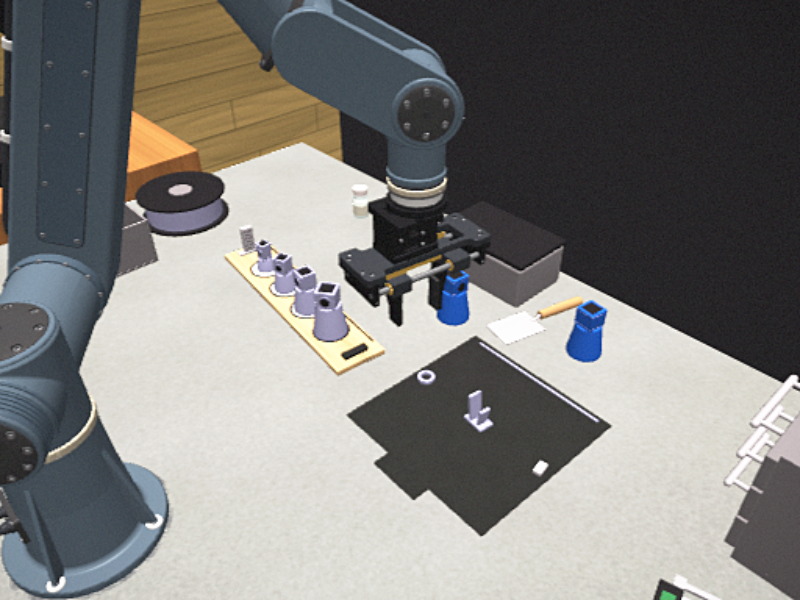

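View pics/rims2.png

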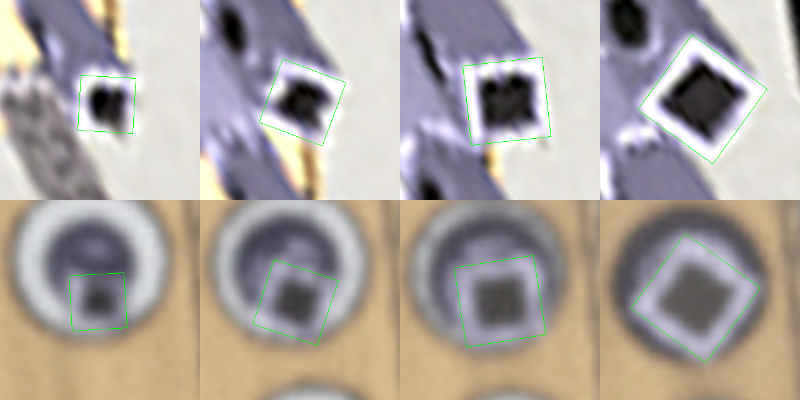

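The side view shows all four cowls upright on their marks, from the smallest at (264,258) by the post to the largest at (330,312). The sail is still at (479,412). Rim fits put every cowl within about 3 mm of its mark, and the gripper is clear, so I'm handing in.

```bash
python3 -c "
from rig import bot
print(bot.hand_in())"
```

```text
the job is handed in; nothing more can be done
None
```

All four cowls stand upright on their marks in size order, smallest next to the post, each about 3 mm or less from its mark's centre; the sail was not moved, and I handed the job in at about 30 s (no verdict was returned).

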